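# Snap a clip-on price display onto the wire label rail

## Task

Take the clip-on price display out of its stand and press its hook down over the upper wire of the basket's label rail, near the middle, with the screen facing away from the basket, until the sprung gate flicks shut under the wire. Then pull up on it with a light but definite tug so that the gate takes the load, and let it go so that it hangs on the rail. Be gentle with the rail (never more than about 20 N) and do not disturb the carton and the two lamps.

Things in the scene. Friction and masses are not known exactly. Their poses are not given: they have to be found in the camera images.
- holder_grip (a point): Clip-on price display, 119 mm tall, 140 g, by the centre of its topmost part, a black grip block 26 (x) x 22 (y) x 36 (z) mm: grasp it here, across x. Axes: z up, y along the wire once hung, screen looks to -x, the hook's open nose is on +x. The hook below the block is as wide as the block; white case below that, 55 to 101 mm under this point.
- hook_seat (a point): Where the wire's centre lies when pressed home in the hook: 22 mm under the grip block's centre; same axes. The hook is a downward-open channel, 17 mm wide in x, centred on this point, roof 4 mm above it. The nose leg (x 8.5 to 13 mm) ends 21 mm below; the screen-side leg (x -13 to -8.5 mm) runs down to the case. The wire enters best 0 to 3 mm off centre towards the nose.
- display (a point): Centre of the white case of the display, 16 mm thick (x), 70 mm wide (y), 46 mm high: 16.5 mm towards the screen (-x) and 78 mm below the grip block's centre. Same axes.
- gate (a joint): Angle of the hook's sprung wire gate: 0 shut, up to 1.2 rad pushed inward (up). Hinged on the screen-side leg 44 mm under the grip block's centre, it slants up to the nose. A wire pushed in first meets it 48 mm under that centre, needs some 5 to 10 N, most when a third open, and once within 3 mm of the seat the gate flicks shut behind it. It cannot open outward.
- gate_wire: The gate itself, a 3 mm steel wire loop 14 mm long and 12 mm wide; origin at its hinge. When the shut hook is pulled up, the rail's wire bears on it, 34 to 38 mm under the grip block's centre.
- rail_mid (a point): Middle of the label rail's upper wire, on its axis: steel, 8 mm thick, 280 mm long along y, about 165 mm above the table, a post at each end. Axes: z up, y along the wire, x towards the basket (the screen must look to -x). Room for the display: 50 mm either side of this point.
- rail: The sprung label rail, same origin and axes as the middle of its upper wire. It sinks about 4 mm per newton, at most 48 mm (then hard), and lifts 16 mm at most, so going to a measured height does not close the hook. A 5 mm wire parallel to the upper one lies 50 mm lower and 3.5 mm towards -x; the hung display's case rests on it.
- basket: Wire basket of lamp cartons that carries the rail, fixed. Origin on the table, straight below the middle of the rail's upper wire; the basket lies 30 to 230 mm away in +x, 320 mm wide in y, 75 mm high. Posts of the rail 140 mm either side in y.
- stand: Grey stand, fixed: 60 x 100 mm foot with a 20 x 78 mm pocket, 22 mm high, in which the display's case stands 6 mm above the table. Origin under its centre. The display is lifted straight up out of it by more than 16 mm.
- carton: Bystander: lamp carton 100 x 70 x 75 mm high, origin under its centre. Leave alone.
- spot0: Bystander: reflector lamp standing face down, 51 mm across, 57 mm high, origin under its centre. Leave alone.
- spot1: Bystander: reflector lamp like the other one. Leave alone.

How it is judged (in metres and radians):
On the way, in this order (a step that is already met when the one before it is completed fails the run):
1. the upper wire is inside the hook and the gate has flicked shut under it (value of joint gate below 0.2 rad and z of rail_mid in the frame of holder_grip between -0.041 and -0.016 m and x of rail_mid in the frame of holder_grip between -0.0085 and 0.0085 m and y of rail_mid in the frame of holder_grip between -0.05 and 0.05 m and x of display in the frame of rail_mid below -0.004 m), for 0.1 s.
2. a tug upward: the wire bears on the shut gate with at least 1.5 N (value of joint gate below 0.2 rad and z of rail_mid in the frame of holder_grip between -0.041 and -0.016 m and x of rail_mid in the frame of holder_grip between -0.0085 and 0.0085 m and z of rail_mid in the frame of holder_grip below -0.03 m and contact force between gate_wire and rail above 1.5 N), for 0.1 s.
At the end, for the whole second after the job is handed in: The upper wire is inside the hook (16 to 41 mm below the grip block's centre) with the gate shut (under 0.2 rad); the display hangs within 50 mm of the rail's middle, case on the side away from the basket, upright within 20 degrees, grip block over 150 mm high, nothing left on the stand (all of step 1 and angle between holder_grip's own z axis and vertical below 0.35 rad and height (world z) of holder_grip above 0.15 m and contact force between anything else and stand below 0.05 N); the robot touches nothing.
It fails at once if the rail is loaded with more than 20 N (contact force between anything else and rail above 20 N).
It fails at once if the carton or a lamp is moved more than 15 mm (distance of any of carton, spot0, spot1 from where it was at the start of the episode above 0.015 m).
It also fails if it takes over 61 s, if anything falls off the work surface, if the arm or the gripper's body presses on something with over 40 N, if the wrist force passes 120 N, or if a joint passes its speed limit or range.

## Robot

A 6-joint arm with a two-finger parallel gripper is mounted at the origin on the work surface. World frame = base frame: x ahead of the robot, y to its left, z up, the work surface at z = 0. Lengths are in mm, angles in rad, forces in N, time in s.
With the tool pointing down it reaches from about 350 to 850 mm from the base axis. Payload 8.1 kg.
Tool frame: the origin (TCP) lies midway between the tips of the shut fingers; the grasp point (between the pads) lies r.pinch_z behind it (r.pinch_z is the distance from the TCP to the grasp point, in mm); z points along the fingers, y is the direction in which the jaws open and shut (so a half turn about z gives the same grasp; the last joint's range is limited). The gripper opens to 93 mm and grips with 3 to 60 N. Pads are 15 mm wide; open, the fingers measure 128 mm over their backs; the gripper's body (75 mm by 188 mm) begins 65 mm behind the grasp point.
Start: joints at [1.148, 0.13, 1.488, -0, 1.523, -0.085], TCP at [198.826, 566.104, 218.635] pointing down, gripper open.
Joint ranges: [-2.96, 2.96], [-0.89, 2.26], [0.02, 2.5], [-1.34, 4.48], [0, 2.73], [-2.66, 2.66]. Speed limits (rad/s): [2.39, 2.39, 2.79, 3.14, 3.14, 3.14].

## Interface

Orientations are given as a unit quaternion [w, x, y, z].
In Python, from workcell import r gives the robot as it stands.
- The arm moves only by the shell command python3 -m pendant 'ROWS' [FORCE]. ROWS is JSON, a list of rows, each a list of 3 entries, a list of its own where there are three numbers: the shift along the tool's x, y, z as a fraction of full scale, then the turn, a rotation vector about the tool's x, y, z as a fraction of full scale, then the gripper command: -1 is shut, 1 is fully open, values between are in proportion. A call has 1 to 12 rows; each row shifts and turns the commanded pose from where the row before left it, along the tool's axes as they then stand; what a row does not reach is not made up. Full scale, the value 1, is 25 mm for a shift and 0.15 rad for a turn. A row lasts 1/10 s, in which the tool goes at most 50 mm and 8.59 degrees, less where a joint would pass 70% of its speed; a pose out of reach is approached as far as the arm can. A call with a number of a shift or a turn outside -1 to 1 is refused whole. A call with a gripper value outside its range is refused whole. The fingers move at their own pace and stop on an object; FORCE is the grip in N (left out, the last holds). Time passes only in rows, so rows that do not move let the fingers close. It gives the time, the measured TCP pose, the force and the opening at its end, in the units of the state.
- r.read_state(): the state, without advancing time (a new reading comes with each control period).
- r.camera(name): name is "scene" or "top"; returns (picture, depth): 480x640x3 uint8, red, green, blue; 480x640 float32, mm along the optical axis (not along the pixel's ray), 0 where there is no reading.
- r.get_calibration(name): a dict with "camera_matrix" (3x3 intrinsics, pixels), "rvec" (rotation vector, rad) and "tvec" (3), from world to camera coordinates, as OpenCV has them. Camera axes: x right, y down, z forward; pixel columns grow to the right and rows downward; lengths in mm; the calibration is good to about 2 mm. A picture is of the moment at which its call begins. get_calibration takes no time and is no camera call.
- r.close_job(): hands the job in, once; it reports no verdict.
Trained networks look in the newest picture that a camera, given by its name, has taken for a name from the list of things; names that differ only in an ending like _2 or _b are one class to them, and where a whole thing is asked for, a point or a joint stands for the part that bears it (a point fixed in the world has none). Each returns a list of dicts, best first, with "confidence" (0 to 1); they miss things now and then, are a little off and sometimes report something else, mostly with a low value. They report only what shows in the picture. A call takes as long as a camera call.
- r.look_for(camera, target): "extent" ([centre column, centre row, width, height] in pixels, round what is visible of it).
- r.regions_of(camera, target): "region" (480x640 bool, what is visible of it) and "extent" ([centre column, centre row, width, height] in pixels, round what is visible of it).
The state is a dict: "t": time; "joint_pos": joint angles; "joint_velocities": joint speeds; "joint_torque": joint torques, N m; "position": TCP position; "eef_rot": TCP orientation; "ft_force": force on the tool from outside, world axes, zero at the start; "moment": the same for the moment, N m; "finger_gap": finger opening in mm.
Only numpy, scipy, OpenCV 4.12 (cv2) and the standard library are available. Lean on these libraries where they do the work, as an engineer would, in place of code of your own. Each camera call takes 0.05 s, during which the arm holds its last target.

## Working session

There is one attempt and no reset: what is moved stays moved. The work goes in short steps, Python scripts to look and compute and a shell command to move; the robot and the scene stay as the last step left them, time stands still between calls to the robot, and variables do not carry over. Pictures are saved under pics/ and viewed, and the job is handed in when it is done.

```bash
ls; mkdir -p pics; python3 - <<'E'
from workcell import r
import cv2
s=r.read_state()
for k in s: print(k,s[k])
print(r.pinch_z)
for n in("scene","top"):
    p,d=r.camera(n); cv2.imwrite(f"pics/{n}0.png",p[:,:,::-1])
    c=r.get_calibration(n); print(n,c)
    for t in ("holder_grip","stand","rail","carton","spot0","gate_wire","basket"):
        for q in r.look_for(n,t)[:3]: print(t,[round(float(v)) for v in q["extent"]],round(q["confidence"],2))
print(r.read_state()["t"])
E
```

```text
pics
t 0.0
joint_pos [ 1.14758328e+00  1.31148598e-01  1.48930903e+00 -6.99135411e-06
  1.52300479e+00 -8.54093760e-02]
joint_velocities [-0.00013185  0.00044425 -0.00033738 -0.0013471  -0.00011814  0.00363437]
joint_torque [ 4.83444055e-04 -5.59864604e+01 -4.91747224e+01  7.68362009e-02
  3.60446039e-02 -2.09167119e-04]
position [198.59411815 565.55825425 217.57863179]
eef_rot [-2.31816910e-04  1.68099674e-01  9.85769560e-01 -9.05690124e-04]
ft_force [-0.62538499 -0.63484946 -0.57145729]
moment [ 0.02515058 -0.03600133 -0.03322557]
finger_gap 92.95631081747479
18.8
scene {'camera_matrix': array([[508.13173795,   0.        , 318.15625116],
       [  0.        , 508.13173795, 236.61404392],
       [  0.        ,   0.        ,   1.        ]]), 'rvec': array([ 1.11912229,  2.52307347, -0.85884032]), 'tvec': array([ 393.03579576, -263.0158121 , 1503.42682328])}
holder_grip [269, 176, 19, 36] 0.8
stand [271, 190, 28, 30] 0.96
carton [293, 281, 171, 184] 0.37
spot0 [187, 204, 19, 27] 0.89
spot0 [424, 403, 24, 22] 0.62
basket [294, 282, 168, 187] 0.77
top {'camera_matrix': array([[475.7066575 ,   0.        , 312.87796778],
       [  0.        , 475.7066575 , 247.94319282],
       [  0.        ,   0.        ,   1.        ]]), 'rvec': array([ 2.18631116, -2.22579429,  0.02773465]), 'tvec': array([   7.13377041,  558.62331404, 1064.94458725])}
holder_grip [439, 280, 40, 16] 0.64
stand [434, 282, 48, 40] 0.65
rail [305, 246, 149, 32] 0.83
carton [166, 304, 52, 56] 0.92
spot0 [488, 195, 24, 25] 0.76
spot0 [144, 199, 20, 22] 0.63
gate_wire [302, 244, 155, 28] 0.62
basket [310, 196, 166, 129] 0.67
0.8
```

View pics/scene0.png

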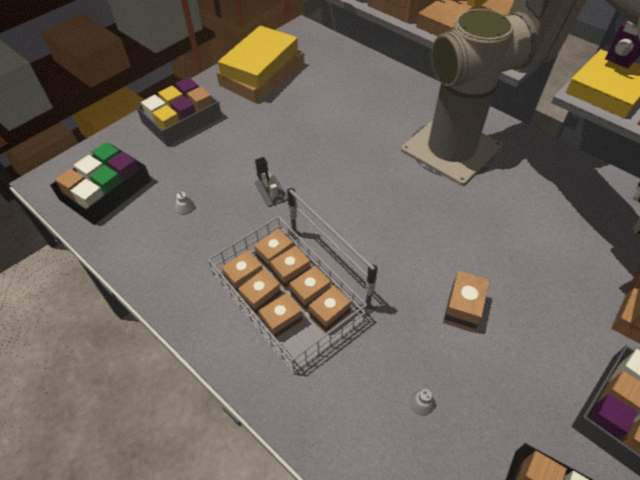

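View pics/top0.png

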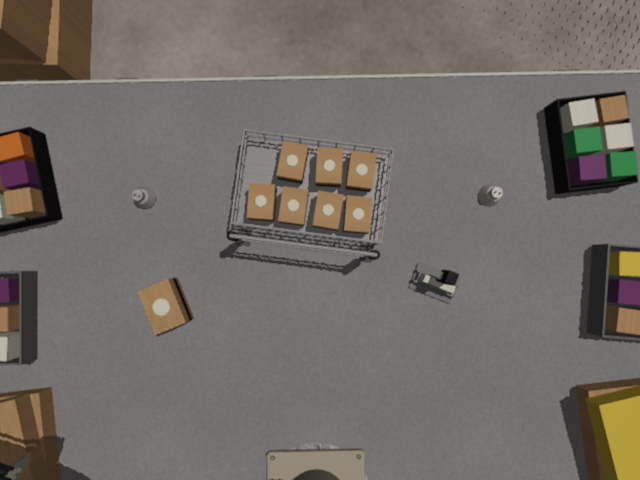

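```bash
cat > h.py <<'E'
from workcell import r
import cv2, numpy as np
def cal(n):
    c=r.get_calibration(n); R,_=cv2.Rodrigues(np.array(c["rvec"])); return c["camera_matrix"],R,np.array(c["tvec"])
def proj(n,P):
    K,R,t=cal(n); q=(R@np.atleast_2d(P).T).T+t; q=(K@q.T).T; return q[:,:2]/q[:,2:]
def atz(n,uv,z):
    K,R,t=cal(n); d=R.T@np.linalg.inv(K)@np.array([uv[0],uv[1],1.]); o=-R.T@t
    return o+d*(z-o[2])/d[2]
def cloud(n,D):
    K,R,t=cal(n); v,u=np.mgrid[0:480,0:640]; 
    P=np.stack([(u-K[0,2])/K[0,0]*D,(v-K[1,2])/K[1,1]*D,D],-1)
    return (P-t)@R
def tri(uvs):
    A=[];b=[]
    for n,uv in uvs:
        K,R,t=cal(n); d=R.T@np.linalg.inv(K)@np.array([uv[0],uv[1],1.]); d/=np.linalg.norm(d); o=-R.T@t
        M=np.eye(3)-np.outer(d,d); A.append(M); b.append(M@o)
    return np.linalg.solve(sum(A),sum(b))
E
python3 - <<'E'
from h import *
D={}
for n in("scene","top"):
    p,d=r.camera(n); D[n]=(p,d); np.savez(f"im_{n}0.npz",p=p,d=d)
    K,R,t=cal(n); print(n,-R.T@t)
p,d=D["top"]
a=cv2.resize(p[255:315,395:475],None,fx=10,fy=10,interpolation=cv2.INTER_NEAREST); cv2.imwrite("pics/tz.png",a[:,:,::-1])
p=D["scene"][0]
a=cv2.resize(p[145:215,235:325],None,fx=8,fy=8,interpolation=cv2.INTER_NEAREST); cv2.imwrite("pics/sz.png",a[:,:,::-1])
p=D["top"][0]
a=cv2.resize(p[220:270,220:390],None,fx=4.7,fy=4.7,interpolation=cv2.INTER_NEAREST); cv2.imwrite("pics/rz.png",a[:,:,::-1])
for n in D:
    W=cloud(n,D[n][1])
    for uv in ([(440,280),(450,277),(166,304),(488,190),(144,195),(234,237),(375,254)] if n=="top" else [(262,165),(270,185),(292,195),(373,270)]): print(n,uv,W[uv[1],uv[0]].round())
E
```

```text
scene [1086.60364098  472.25564508 1039.33334413]
top [ 528.83685355   -5.43230973 1080.05552817]
scene (262, 165) [ 500. -269.  120.]
scene (270, 185) [ 495. -252.   54.]
scene (292, 195) [ 546. -114.  159.]
scene (373, 270) [587. 158. 164.]
top (440, 280) [ 485. -266.   90.]
top (450, 277) [ 492. -277.  124.]
top (166, 304) [444. 308.  76.]
top (488, 190) [ 679. -392.   32.]
top (144, 195) [681. 367.  36.]
top (234, 237) [578. 148. 166.]
top (375, 254) [ 540. -122.  167.]
```

```bash
python3 - <<'E'
import cv2,numpy as np
i=[cv2.imread(f"pics/{n}.png") for n in("tz","sz","rz")]; print([x.shape for x in i])
E
```

```text
[(600, 800, 3), (560, 720, 3), (235, 799, 3)]
```

View pics/tz.png

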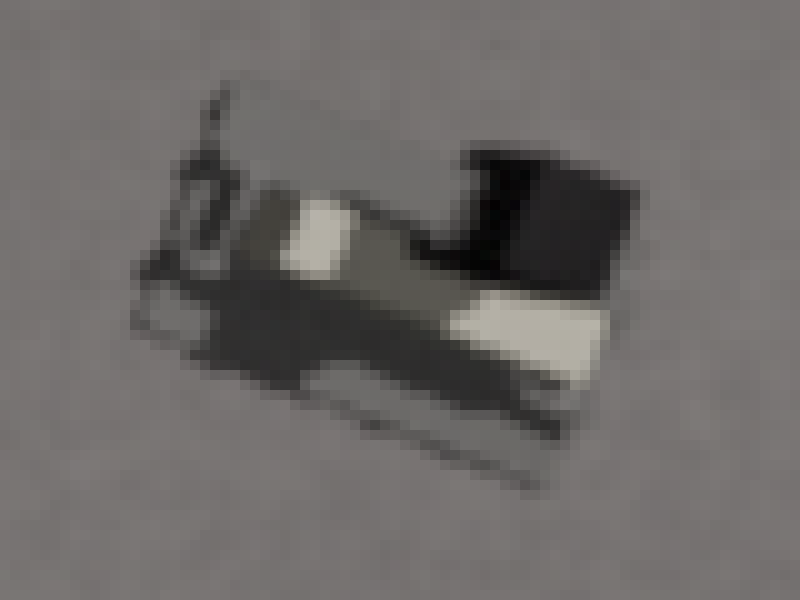

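View pics/sz.png

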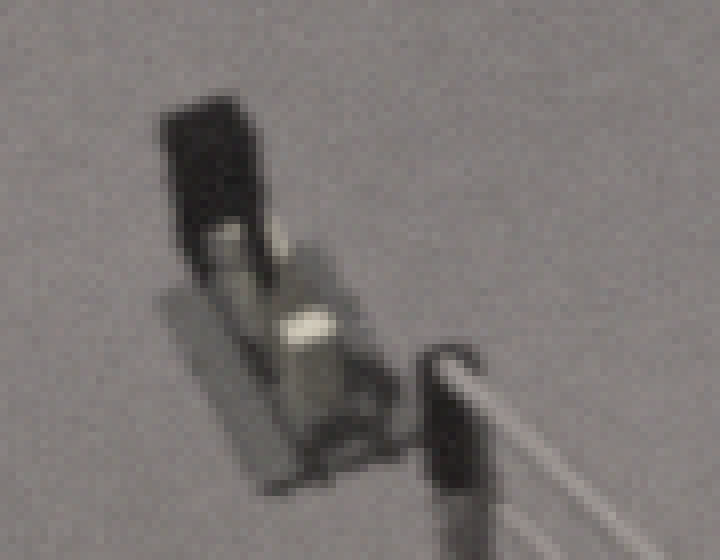

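View pics/rz.png

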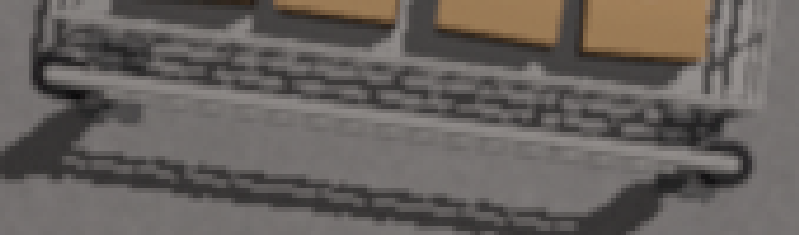

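```bash
python3 - <<'E'
from h import *
T=np.load("im_top0.npz");S=np.load("im_scene0.npz")
W=cloud("top",T["d"]); V=cloud("scene",S["d"])
def roi(C,z0,z1,c,rad):
    m=(T["d"] if C is W else S["d"])>0
    P=C[m]; return P[(abs(P[:,0]-c[0])<rad)&(abs(P[:,1]-c[1])<rad)&(P[:,2]>z0)&(P[:,2]<z1)]
def rect(P):
    (c,s,a)=cv2.minAreaRect(P[:,:2].astype(np.float32)); return np.round(c,1),np.round(s,1),round(a,1)
c=(490,-262)
for nm,C in(("top",W),("scene",V)):
    for z0,z1 in((116,135),(44,60),(15,28)):
        P=roi(C,z0,z1,c,90); print(nm,z0,len(P),P.mean(0).round(1) if len(P) else "", rect(P) if len(P)>4 else "")
    P=roi(C,155,180,(560,10),200); print("rail",len(P),rect(P)); 
    Q=P[abs(P[:,1]-13)<110]; print(len(Q),Q.mean(0).round(1),np.polyfit(Q[:,1],Q[:,0],1),Q[:,1].min(),Q[:,1].max())
E
```

```text
top 116 155 [ 491.9 -278.3  123.8] (array([ 491.7, -279.1]), array([23. , 26.2]), 68.2)
top 44 226 [ 476.1 -271.3   51.4] (array([ 476.3, -272.5]), array([70.1, 16.6]), 67.3)
top 15 180 [ 477.4 -261.7   21.3] (array([ 476. , -272.7]), array([99.9, 28. ]), 67.2)
rail 722 (array([562.1,  16.8]), array([297.8,  18.1]), 81.5)
478 [560.8  12.9 167.5] [1.51119251e-01 5.58862889e+02] -95.75880310258712 122.96380909910637
scene 116 93 [ 495.2 -276.6  123.9] (array([ 494.1, -278.4]), array([23.7, 27.2]), 68.0)
scene 44 89 [ 483.8 -260.    51.6] (array([ 479.6, -268.2]), array([67.4, 18. ]), 66.0)
scene 15 123 [ 489.8 -256.3   21.6] (array([ 479.6, -267.4]), array([92.5, 29.4]), 66.8)
rail 521 (array([563.8,  17.1]), array([298.6,  20.8]), 81.8)
322 [564.2  18.1 168. ] [1.51127809e-01 5.61510903e+02] -96.88727539168094 122.06575756308722
```

```bash
python3 -m pendant '[[[0,0,0],[0,0,0.987],0.2],[[0,0,0],[0,0,0.987],0.2],[[0,0,0],[0,0,0.987],0.2],[[0,0,0],[0,0,0.987],0.2],[[0,0,0],[0,0,0.987],0.2],[[0,0,0],[0,0,0.987],0.2],[[0,0,0],[0,0,0.987],0.2],[[0,0,0],[0,0,0.987],0.2],[[0,0,0],[0,0,0.987],0.2],[[0,0,0],[0,0,0.987],0.2],[[0,0,0],[0,0,0.987],0.2]]' 40
cat >> h.py <<'E'
from scipy.spatial.transform import Rotation as Ro
def st():
    s=r.read_state(); q=s["eef_rot"]; R=Ro.from_quat([q[1],q[2],q[3],q[0]])
    M=R.as_matrix(); p=np.array(s["position"])
    print("t",round(s["t"],2),"tcp",p.round(1),"y dir",round(np.degrees(np.arctan2(M[1,1],M[0,1])),2),"z",M[:,2].round(4),"F",np.round(s["ft_force"],2),"gap",round(s["finger_gap"],1))
    return s,p,M
def goto(xyz,yaw):
    """tool shift (mm) and turn (rad) to reach TCP xyz, pointing down, tool y at yaw deg"""
    s,p,M=st(); a=np.radians(yaw)
    T=np.array([[-np.sin(a),np.cos(a),0],[np.cos(a),np.sin(a),0],[0,0,-1.]])  # rows? build columns
    x=np.array([-np.sin(a),np.cos(a),0]);y=np.array([np.cos(a),np.sin(a),0]);T=np.stack([x,y,[0,0,-1]],1)
    print("shift/25",((M.T@(np.array(xyz)-p))/25).round(3),"turn/.15",(Ro.from_matrix(M.T@T).as_rotvec()/.15).round(3))
E
python3 -c "
from h import *
goto([491.7,-279.1,200],-22.7)"
```

```text
t: 2.0
position: [198.8, 566.1, 218.7]
eef_rot: [0.0, 0.834, 0.552, 0.0]
ft_force: [0.0, 0.4, -0.1]
finger_gap: 55.9
t 2.0 tcp [198.8 566.1 218.7] y dir -23.01 z [ 0.  0. -1.] F [ 0.01  0.44 -0.13] gap 55.9
shift/25 [-26.538  24.      0.746] turn/.15 [ 0.    -0.    -0.036]
```

```bash
python3 -m pendant '[[[-0.5,0.45,0],[0,0,0],0.2],[[-0.98,0.89,0],[0,0,0],0.2],[[-0.98,0.89,0],[0,0,0],0.2],[[-0.98,0.89,0],[0,0,0],0.2],[[-0.98,0.89,0],[0,0,0],0.2],[[-0.98,0.89,0],[0,0,0],0.2],[[-0.98,0.89,0],[0,0,0],0.2],[[-0.98,0.89,0],[0,0,0],0.2],[[-0.98,0.89,0],[0,0,0],0.2],[[-0.98,0.89,0],[0,0,0],0.2],[[-0.98,0.89,0],[0,0,0],0.2],[[-0.98,0.89,0],[0,0,0],0.2]]'
python3 -m pendant '[[[-0.98,0.89,0],[0,0,0],0.2],[[-0.98,0.89,0],[0,0,0],0.2],[[-0.98,0.89,0],[0,0,0],0.2],[[-0.98,0.89,0],[0,0,0],0.2],[[-0.98,0.89,0],[0,0,0],0.2],[[-0.98,0.89,0],[0,0,0],0.2],[[-0.98,0.89,0],[0,0,0],0.2],[[-0.98,0.89,0],[0,0,0],0.2],[[-0.98,0.89,0],[0,0,0],0.2],[[-0.98,0.89,0],[0,0,0],0.2],[[-0.5,0.45,0],[0,0,0],0.2],[[0,0,0],[0,0,0],0.2]]'
python3 -c "
from h import *
goto([491.7,-279.1,200],-22.7)"
```

```text
t: 3.2
position: [326.7, 206.1, 218.9]
eef_rot: [0.0, 0.832, 0.554, 0.0]
ft_force: [0.3, -0.3, 0.1]
finger_gap: 56.1
t: 4.4
position: [443.0, -121.9, 218.5]
eef_rot: [-0.0, 0.833, 0.553, -0.0]
ft_force: [-0.2, 0.1, 0.8]
finger_gap: 55.6
t 4.4 tcp [ 443.  -121.9  218.5] y dir -22.81 z [-4.e-04 -1.e-04 -1.e+00] F [-0.18  0.15  0.85] gap 55.6
shift/25 [-5.042  4.232  0.74 ] turn/.15 [-0.003  0.001 -0.012]
```

```bash
python3 -m pendant '[[[-0.9,0.75,0],[0,0,0],0.2],[[-0.9,0.75,0],[0,0,0],0.2],[[-0.9,0.75,0],[0,0,0],0.2],[[-0.9,0.75,0.5],[0,0,0],0.2],[[-0.9,0.75,0.7],[0,0,0],0.2],[[-0.54,0.48,0.6],[0,0,0],0.2],[[0,0,0.4],[0,0,0],0.2],[[0,0,0],[0,0,0],0.2]]'
python3 - <<'E'
from h import *
goto([491.7,-279.1,107-18.8+3],-22.7)
for n in("scene","top"):
    p,d=r.camera(n); np.savez(f"im_{n}1.npz",p=p,d=d)
    c=proj(n,[492,-279,120])[0].astype(int); print(n,c)
    a=p[max(0,c[1]-50):c[1]+50,max(0,c[0]-60):c[0]+60]; cv2.imwrite(f"pics/{n}1.png",cv2.resize(a,None,fx=6,fy=6)[:,:,::-1])
E
```

```text
t: 5.2
position: [490.9, -275.4, 161.7]
eef_rot: [-0.002, 0.832, 0.554, -0.0]
ft_force: [-0.0, 0.2, -0.1]
finger_gap: 55.2
t 5.2 tcp [ 490.9 -275.4  161.7] y dir -22.65 z [-0.003   0.0028 -1.    ] F [-0.    0.17 -0.11] gap 55.2
shift/25 [-0.127  0.096  2.818] turn/.15 [-0.026 -0.009  0.006]
scene [261 161]
top [450 277]
```

View pics/scene1.png

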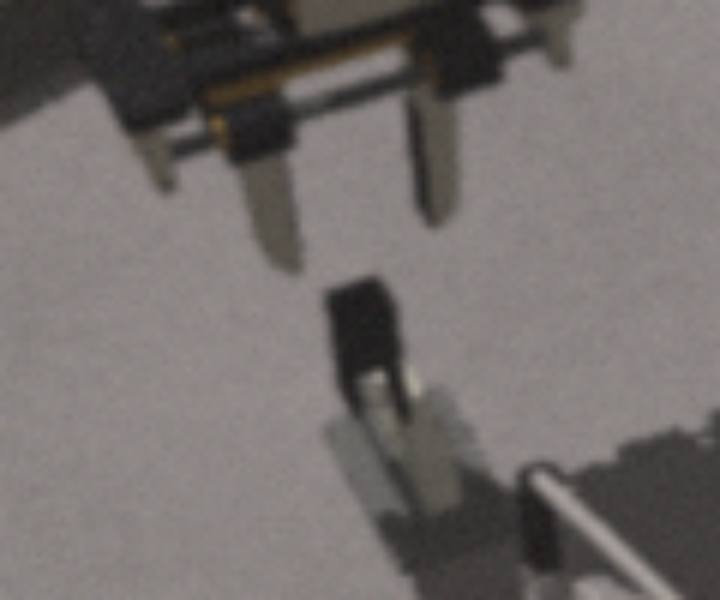

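View pics/top1.png

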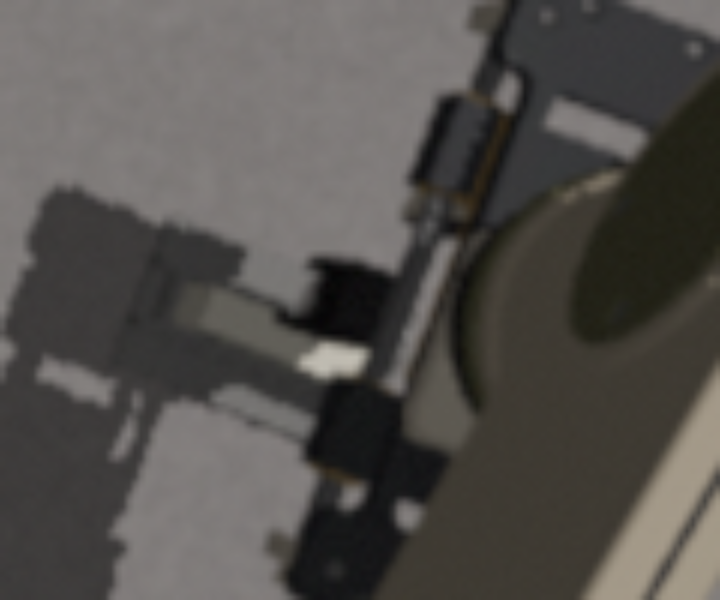

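```bash
python3 -m pendant '[[[-0.127,0.13,0.3],[-0.026,-0.009,0],0.2],[[0,0,0.6],[0,0,0],0.2],[[0,0,0.6],[0,0,0],0.2],[[0,0,0.6],[0,0,0],0.2],[[0,0,0.5],[0,0,0],0.2],[[0,0,0.218],[0,0,0],0.2],[[0,0,0],[0,0,0],0.2],[[0,0,0],[0,0,0],0.2]]'
python3 -c "
from h import *
goto([491.7,-279.1,107-18.8+3],-22.7)"
```

```text
t: 6.1
position: [494.1, -282.0, 93.5]
eef_rot: [0.002, 0.832, 0.554, 0.001]
ft_force: [-0.3, 1.1, 1.3]
finger_gap: 55.4
t 6.1 tcp [ 494.1 -282.    93.5] y dir -22.67 z [ 0.0034 -0.0029 -1.    ] F [-0.27  1.12  1.29] gap 55.4
shift/25 [ 0.07  -0.133  0.089] turn/.15 [0.028 0.009 0.004]
```

```bash
python3 -m pendant '[[[0.07,-0.12,0.089],[0.028,0.009,0],0.2],[[0,0,0],[0,0,0],0.2],[[0,0,0],[0,0,0],0.2]]'
python3 -c "
from h import *
goto([491.7,-279.1,107-18.8+3],-22.7)"
```

```text
t: 6.4
position: [492.0, -279.1, 91.4]
eef_rot: [0.0, 0.832, 0.554, 0.0]
ft_force: [0.4, -0.3, -0.4]
finger_gap: 55.9
t 6.4 tcp [ 492.  -279.1   91.4] y dir -22.66 z [ 2.e-04 -2.e-04 -1.e+00] F [ 0.45 -0.27 -0.35] gap 55.9
shift/25 [-0.004 -0.011  0.006] turn/.15 [0.002 0.001 0.005]
```

```bash
python3 -m pendant '[[[0,0,0],[0,0,0],-0.3],[[0,0,0],[0,0,0],-0.3],[[0,0,0],[0,0,0],-0.3],[[0,0,0],[0,0,0],-0.3],[[0,0,0],[0,0,0],-1],[[0,0,0],[0,0,0],-1],[[0,0,0],[0,0,0],-1],[[0,0,0],[0,0,0],-1]]' 15;  python3 -m pendant '[[[0,0,0],[0,0,0],-1],[[0,0,0],[0,0,0],-1],[[0,0,0],[0,0,0],-1]]' 40
python3 -c "
from h import *
st()"
```

```text
t: 7.2
position: [491.8, -279.1, 90.9]
eef_rot: [-0.0, 0.832, 0.554, -0.0]
ft_force: [0.5, 0.1, -0.2]
finger_gap: 25.4
t: 7.5
position: [491.8, -279.0, 90.9]
eef_rot: [-0.0, 0.832, 0.554, -0.0]
ft_force: [0.1, 0.4, -0.7]
finger_gap: 25.7
t 7.5 tcp [ 491.8 -279.    90.9] y dir -22.67 z [-3.e-04  2.e-04 -1.e+00] F [ 0.08  0.35 -0.71] gap 25.7
```

```bash
python3 -m pendant '[[[0,0,-0.2],[0,0,0],-1],[[0,0,-0.3],[0,0,0],-1],[[0,0,-0.4],[0,0,0],-1],[[0,0,-0.7],[0,0,0],-1],[[0,0,-0.9],[0,0,0],-1],[[0,0,-1],[0,0,0],-1],[[0,0,-1],[0,0,0],-1],[[0,0,-1],[0,0,0],-1],[[0,0,-1],[0,0,0],-1],[[0,0,-0.6],[0,0,0],-1],[[0,0,-0.2],[0,0,0],-1],[[0,0,0],[0,0,0],-1]]'
python3 -c "
from h import *
goto([503,26,270],-8.6)"
```

```text
t: 8.7
position: [492.1, -279.2, 274.0]
eef_rot: [0.0, 0.832, 0.554, 0.0]
ft_force: [0.8, 0.2, -2.3]
finger_gap: 25.2
t 8.7 tcp [ 492.1 -279.2  274. ] y dir -22.66 z [ 7.e-04 -6.e-04 -1.e+00] F [ 0.78  0.23 -2.29] gap 25.2
shift/25 [11.435 -4.302  0.155] turn/.15 [ 0.005  0.002 -1.636]
```

```bash
python3 -m pendant '[[[0.5,-0.19,0],[0,0,0],-1],[[0.94,-0.35,0],[0,0,0],-1],[[1,-0.376,0],[0,0,0],-1],[[1,-0.376,0],[0,0,0],-1],[[1,-0.376,0],[0,0,0],-1],[[1,-0.376,0],[0,0,0],-1],[[1,-0.376,0],[0,0,0],-1],[[1,-0.376,0],[0,0,0],-1],[[1,-0.376,0],[0,0,0],-1],[[1,-0.376,0],[0,0,0],-1],[[1,-0.376,0],[0,0,0],-1],[[0.7,-0.26,0],[0,0,0],-1]]'
python3 -m pendant '[[[0.3,-0.12,0],[0,0,0],-1],[[0,0,0],[0,0,-0.4],-1],[[0,0,0.05],[0,0,-0.6],-1],[[0,0,0.1],[0,0,-0.436],-1],[[0,0,0],[0,0,-0.2],-1],[[0,0,0],[0,0,0],-1],[[0,0,0],[0,0,0],-1],[[0,0,0],[0,0,0],-1]]'
python3 - <<'E'
from h import *
goto([503,26,219],-8.6)
for n in("scene","top"):
    p,d=r.camera(n); np.savez(f"im_{n}2.npz",p=p,d=d); s,q,M=st()
    c=proj(n,q+[0,0,0])[0].astype(int); print(n,c,proj(n,[562,17,165]))
    a=p[max(0,c[1]-60):c[1]+80,max(0,c[0]-80):c[0]+100]; cv2.imwrite(f"pics/{n}2.png",cv2.resize(a,None,fx=4.3,fy=4.3)[:,:,::-1])
E
```

```text
t: 9.9
position: [501.4, 20.7, 271.7]
eef_rot: [-0.001, 0.832, 0.555, -0.001]
ft_force: [0.3, 0.0, -1.7]
finger_gap: 25.7
t: 10.7
position: [502.7, 26.2, 269.7]
eef_rot: [-0.0, 0.759, 0.652, -0.0]
ft_force: [-0.5, -0.3, -1.8]
finger_gap: 25.9
t 10.7 tcp [502.7  26.2 269.7] y dir -8.68 z [-3.e-04  1.e-04 -1.e+00] F [-0.48 -0.29 -1.81] gap 25.9
shift/25 [-0.006  0.013  2.028] turn/.15 [-0.002 -0.    -0.009]
t 10.75 tcp [502.8  26.2 269.8] y dir -8.66 z [-2.e-04  1.e-04 -1.e+00] F [-0.33 -0.01 -2.05] gap 25.4
scene [352 181] [[329.73284225 226.74733744]]
t 10.8 tcp [502.8  26.3 269.8] y dir -8.64 z [-1.e-04  1.e-04 -1.e+00] F [-0.31  0.29 -1.94] gap 25.8
top [295 276] [[302.29258627 244.12750986]]
```

View pics/scene2.png

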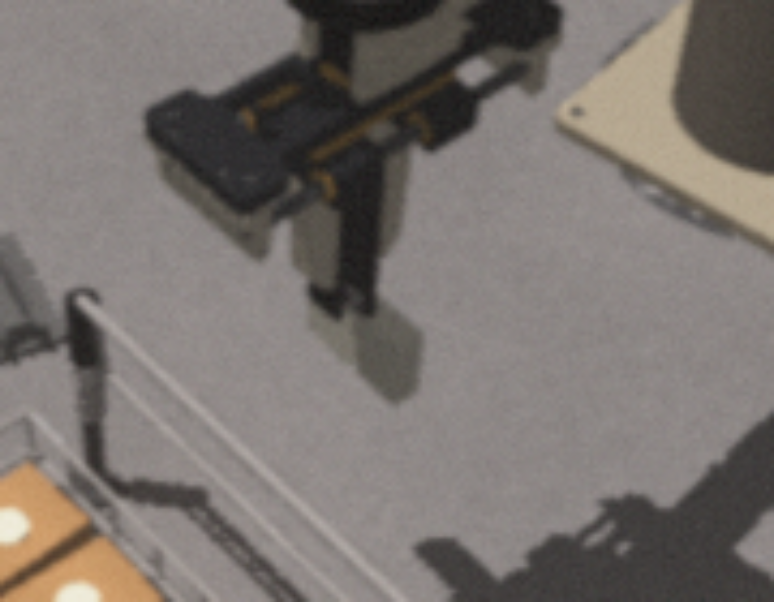

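View pics/top2.png

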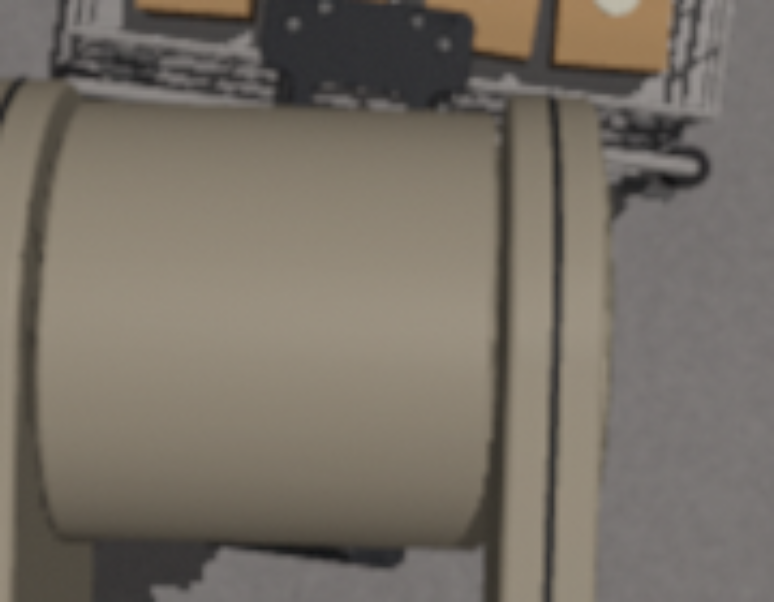

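```bash
python3 -m pendant '[[[0,0,0.5],[0,0,0],-1],[[0,0.2,0.6],[0,0,0],-1],[[0,0.4,0.5],[0,0,0],-1],[[0,0.3,0.3],[0,0,0],-1],[[0,0.1,0.1],[0,0,0],-1],[[0,0,0],[0,0,0],-1],[[0,0,0],[0,0,0],-1]]'
python3 - <<'E'
from h import *
n="scene"
p,d=r.camera(n); np.savez("im_scene3.npz",p=p,d=d); s,q,M=st()
bc=q+[0,0,16.1]; H=np.stack([M[:,1],M[:,0],-M[:,2]],1)
C=(cloud(n,d)-bc)@H
m=(d>0)&(np.abs(C[...,0]+10)<35)&(np.abs(C[...,1])<60)&(C[...,2]<-58)&(C[...,2]>-125)
P=C[m]; print(len(P))
for z in range(-115,-55,10):
    k=P[abs(P[:,2]-z)<5]
    if len(k): print(z,len(k),np.percentile(k,[2,20,50,80,98],axis=0).round(1).T.tolist())
c=proj(n,q)[0].astype(int);print(c)
a=p[c[1]-40:c[1]+80,c[0]-90:c[0]+70]; cv2.imwrite(f"pics/s3.png",cv2.resize(a,None,fx=5,fy=5)[:,:,::-1])
E
```

```text
t: 11.5
position: [527.6, 22.6, 220.0]
eef_rot: [-0.0, 0.758, 0.652, -0.0]
ft_force: [0.3, -0.6, -0.8]
finger_gap: 25.8
t 11.55 tcp [527.7  22.6 220.3] y dir -8.6 z [ 5.e-04  1.e-04 -1.e+00] F [ 0.5   0.82 -1.48] gap 25.8
263
-105 4 [[-22.4, -15.0, -9.1, -8.5, -8.1], [-33.7, -31.3, -6.5, 23.3, 32.4], [-103.1, -102.6, -101.6, -100.7, -100.4]]
-95 68 [[-18.8, -8.6, -7.6, -7.0, -6.0], [-30.9, -14.3, 9.1, 33.1, 35.3], [-99.1, -97.2, -94.9, -91.7, -90.2]]
-85 73 [[-20.9, -9.2, -7.9, -7.0, -6.1], [-31.4, -13.2, 11.7, 32.9, 35.3], [-89.9, -88.3, -84.7, -82.3, -80.5]]
-75 48 [[-21.4, -11.9, -7.8, -6.9, -5.7], [-6.7, 2.7, 22.6, 33.6, 35.5], [-79.4, -77.5, -75.0, -72.2, -70.8]]
-65 56 [[-22.8, -9.6, -7.6, -6.7, -5.6], [-6.0, 4.6, 19.7, 33.7, 35.7], [-69.6, -66.9, -64.8, -61.3, -60.2]]
[342 202]
```

View pics/s3.png

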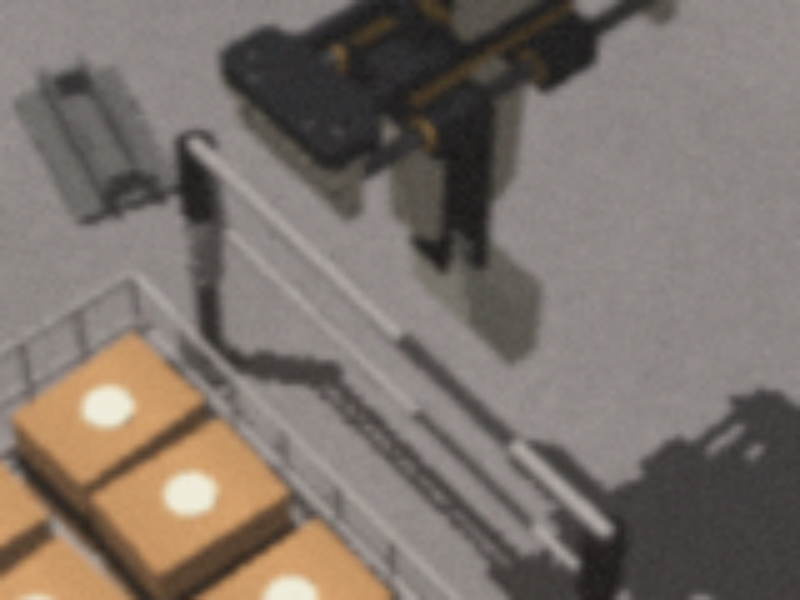

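```bash
python3 -c "
from h import *
goto([560.0,17.1,205],-8.6)"
python3 -m pendant '[[[0,0.4,0],[0,0,0],-1],[[0,0.6,0],[0,0,0],-1],[[0,0.3,0.2],[0,0,0],-1],[[0,0,0.2],[0,0,0],-1],[[0,0,0.2],[0,0,0],-1],[[0,0,0],[0,0,0],-1],[[0,0,0],[0,0,0],-1]]'
python3 -c "
from h import *
goto([560.0,17.1,195],-8.6)"
```

```text
t 11.55 tcp [527.7  22.6 220.3] y dir -8.6 z [ 5.e-04  1.e-04 -1.e+00] F [ 0.5   0.82 -1.48] gap 25.8
shift/25 [-0.024  1.312  0.614] turn/.15 [ 0.003 -0.001 -0.   ]
t: 12.25
position: [559.1, 17.8, 204.4]
eef_rot: [-0.0, 0.758, 0.652, -0.0]
ft_force: [-0.5, -0.9, -2.1]
finger_gap: 25.6
t 12.25 tcp [559.1  17.8 204.4] y dir -8.6 z [-1.e-03  1.e-04 -1.e+00] F [-0.45 -0.91 -2.13] gap 25.6
shift/25 [-0.022  0.041  0.376] turn/.15 [-0.007  0.     0.   ]
```

```bash
python3 -m pendant '[[[-0.02,0.03,0],[-0.007,0,0],-1],[[0,0,0],[0,0,0],-1],[[0,0,0],[0,0,0],-1]]'
python3 - <<'E'
from h import *
n="scene"
p,d=r.camera(n); np.savez("im_scene4.npz",p=p,d=d); s,q,M=st()
bc=q+[0,0,16.1]; H=np.stack([M[:,1],M[:,0],-M[:,2]],1)
C=(cloud(n,d)-bc)@H
for y0 in((-75,-40),(-40,-12),(40,75)):
    m=(d>0)&(np.abs(C[...,0])<20)&(C[...,1]>y0[0])&(C[...,1]<y0[1])&(abs(C[...,2]+53)<15)
    P=C[m]; print(y0,len(P),np.median(P,0).round(1),P.mean(0).round(1))
m=(d>0)&(np.abs(C[...,0]+8)<5)&(abs(C[...,1])<30)&(C[...,2]<-60)&(C[...,2]>-98); print("case",m.sum(),np.median(C[m],0).round(1))
c=proj(n,q-[0,0,30])[0].astype(int);print(c, [proj(n,bc+H@np.array(v))[0].round(1).tolist() for v in([1.5,0,-55.5],[1.5,-60,-55.5],[1.5,60,-55.5])], )
a=p[c[1]-50:c[1]+50,c[0]-60:c[0]+60]; cv2.imwrite(f"pics/s4.png",cv2.resize(a,None,fx=6,fy=6)[:,:,::-1])
E
```

```text
t: 12.55
position: [560.4, 17.1, 205.0]
eef_rot: [0.0, 0.758, 0.652, 0.0]
ft_force: [0.3, 0.1, -1.8]
finger_gap: 25.9
t 12.6 tcp [560.3  17.1 205. ] y dir -8.61 z [ 1.2e-03 -1.0e-04 -1.0e+00] F [-0.03  0.96 -2.29] gap 25.7
(-75, -40) 25 [  4.2 -51.4 -53.8] [  3.4 -50.1 -53.7]
(-40, -12) 9 [  5.4 -32.9 -55.3] [  5.7 -31.4 -54.6]
(40, 75) 56 [  4.1  56.4 -53.1] [  3.6  57.1 -53.1]
case 83 [ -7.5   3.7 -88.3]
[330 223] [[329.7, 226.5], [312.7, 210.4], [347.7, 243.5]]
```

View pics/s4.png

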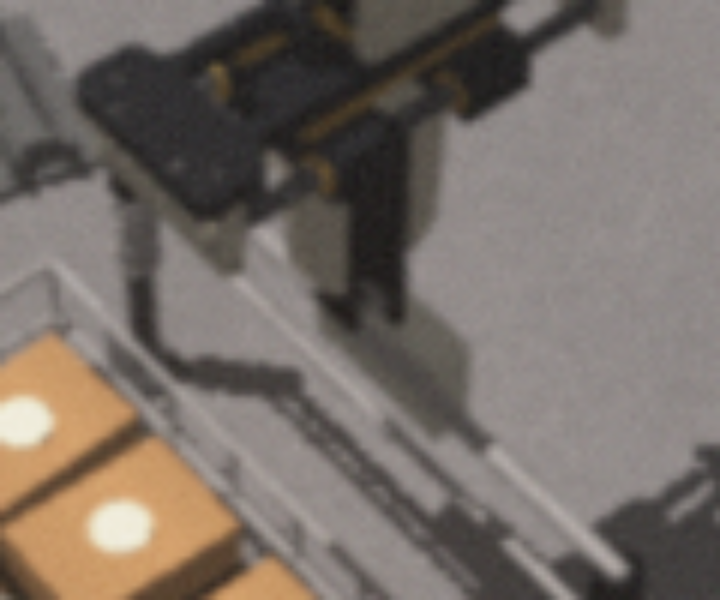

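```bash
python3 -m pendant '[[[0,0,0.15],[0,0,0],-1],[[0,0,0.15],[0,0,0],-1],[[0,0,0.15],[0,0,0],-1],[[0,0,0.15],[0,0,0],-1],[[0,0,0.15],[0,0,0],-1],[[0,0,0.15],[0,0,0],-1],[[0,0,0.1],[0,0,0],-1],[[0,0,0],[0,0,0],-1],[[0,0,0],[0,0,0],-1]]'
python3 - <<'E'
from h import *
n="scene"
p,d=r.camera(n); np.savez("im_scene5.npz",p=p,d=d); s,q,M=st()
bc=q+[0,0,16.1]; H=np.stack([M[:,1],M[:,0],-M[:,2]],1)
C=(cloud(n,d)-bc)@H
for y0 in((-75,-40),(40,75)):
    m=(d>0)&(np.abs(C[...,0])<20)&(C[...,1]>y0[0])&(C[...,1]<y0[1])&(abs(C[...,2]+35)<25)
    P=C[m]; print(y0,len(P),np.median(P,0).round(1),P.mean(0).round(1))
goto([560.2,17,150],-8.6)
E
```

```text
t: 13.5
position: [560.3, 17.1, 179.9]
eef_rot: [0.0, 0.758, 0.652, 0.0]
ft_force: [-0.1, -0.3, 2.6]
finger_gap: 25.9
t 13.55 tcp [560.3  17.1 180. ] y dir -8.61 z [ 1.e-03 -1.e-04 -1.e+00] F [-1.01 -0.87  2.64] gap 25.6
(-75, -40) 12 [  3.9 -46.  -43.8] [  3.7 -45.2 -44.1]
(40, 75) 52 [  3.8  58.9 -43.6] [  3.6  58.7 -43.8]
t 13.55 tcp [560.3  17.1 180. ] y dir -8.61 z [ 1.e-03 -1.e-04 -1.e+00] F [-1.01 -0.87  2.64] gap 25.6
shift/25 [-0.004 -0.007  1.199] turn/.15 [ 0.007 -0.001 -0.001]
```

```bash
cat > chk.py <<'E'
from h import *
n="scene"
def chk():
    p,d=r.camera(n); s,q,M=st()
    bc=q+[0,0,16.1]; H=np.stack([M[:,1],M[:,0],-M[:,2]],1)
    C=(cloud(n,d)-bc)@H
    for y0 in((-75,-40),(40,75)):
        m=(d>0)&(np.abs(C[...,0])<15)&(C[...,1]>y0[0])&(C[...,1]<y0[1])&(abs(C[...,2]+32)<25)
        P=C[m]
        if len(P): print(y0,len(P),"wire in block frame x,z:",(np.median(P,0)-[2.7,0,2.9])[[0,2]].round(1),"wire world z",round(np.median(P,0)[2]-2.9+bc[2],1))
    return p
if __name__=="__main__": chk()
E
python3 -m pendant '[[[0,0,0.15],[0,0,0],-1],[[0,0,0.15],[0,0,0],-1],[[0,0,0.15],[0,0,0],-1],[[0,0,0.15],[0,0,0],-1],[[0,0,0],[0,0,0],-1],[[0,0,0],[0,0,0],-1]]'; python3 chk.py
```

```text
t: 14.15
position: [560.4, 17.1, 164.7]
eef_rot: [0.0, 0.758, 0.652, 0.0]
ft_force: [-2.2, 0.4, 6.0]
finger_gap: 25.5
t 14.2 tcp [560.4  17.1 164.8] y dir -8.6 z [ 9.e-04 -0.e+00 -1.e+00] F [-2.9   0.36  4.74] gap 25.8
(-75, -40) 8 wire in block frame x,z: [  2.5 -44.7] wire world z 136.2
(40, 75) 57 wire in block frame x,z: [  1.9 -44.1] wire world z 136.8
```

```bash
python3 -m pendant '[[[0,0,0.15],[0,0,0],-1],[[0,0,0.15],[0,0,0],-1],[[0,0,0],[0,0,0],-1],[[0,0,0],[0,0,0],-1]]'; python3 chk.py
```

```text
t: 14.6
position: [559.9, 17.2, 156.8]
eef_rot: [-0.0, 0.758, 0.652, -0.0]
ft_force: [-3.6, -0.2, 2.1]
finger_gap: 25.7
t 14.65 tcp [559.8  17.2 156.6] y dir -8.6 z [-4.e-04  1.e-04 -1.e+00] F [-0.63  1.    4.9 ] gap 25.9
(-75, -40) 2 wire in block frame x,z: [  2.4 -27. ] wire world z 145.7
(40, 75) 49 wire in block frame x,z: [  1.8 -30.1] wire world z 142.6
```

```bash
python3 -m pendant '[[[0,0,0],[0,0,0],-1],[[0,0,0],[0,0,0],-1]]'; python3 chk.py
```

```text
t: 14.85
position: [560.0, 17.1, 156.8]
eef_rot: [0.0, 0.758, 0.652, 0.0]
ft_force: [-1.8, 0.6, 1.4]
finger_gap: 25.9
t 14.9 tcp [560.1  17.1 156.9] y dir -8.6 z [ 3.e-04  0.e+00 -1.e+00] F [-2.71  0.03  2.51] gap 25.5
(-75, -40) 7 wire in block frame x,z: [  3.1 -21.4] wire world z 151.7
(40, 75) 55 wire in block frame x,z: [  1.8 -21.8] wire world z 151.2
```

```bash
python3 -m pendant '[[[0,0,0.16],[0,0,0],-1],[[0,0,0.16],[0,0,0],-1],[[0,0,0],[0,0,0],-1],[[0,0,0],[0,0,0],-1]]'; python3 chk.py;  python3 -m pendant '[[[0,0,-0.2],[0,0,0],-1],[[0,0,-0.2],[0,0,0],-1],[[0,0,-0.2],[0,0,0],-1],[[0,0,-0.2],[0,0,0],-1],[[0,0,-0.2],[0,0,0],-1],[[0,0,-0.2],[0,0,0],-1],[[0,0,-0.2],[0,0,0],-1],[[0,0,0],[0,0,0],-1],[[0,0,0],[0,0,0],-1],[[0,0,0],[0,0,0],-1]]'; python3 chk.py
```

```text
t: 15.3
position: [560.6, 17.1, 149.4]
eef_rot: [0.0, 0.758, 0.652, 0.001]
ft_force: [-0.4, -0.5, 3.7]
finger_gap: 25.6
t 15.35 tcp [560.6  17.1 149.5] y dir -8.6 z [ 1.4e-03 -1.0e-04 -1.0e+00] F [-0.44  0.59  3.01] gap 25.8
(-75, -40) 7 wire in block frame x,z: [  1.4 -21. ] wire world z 144.6
(40, 75) 57 wire in block frame x,z: [  1.2 -22. ] wire world z 143.5
t: 16.35
position: [560.1, 17.1, 183.9]
eef_rot: [0.0, 0.758, 0.652, 0.0]
ft_force: [-0.7, -0.8, -1.6]
finger_gap: 25.8
t 16.4 tcp [560.1  17.1 183.9] y dir -8.6 z [ 2.e-04  0.e+00 -1.e+00] F [ 0.91 -0.08 -1.22] gap 25.7
(-75, -40) 4 wire in block frame x,z: [  1.9 -35.5] wire world z 164.5
(40, 75) 53 wire in block frame x,z: [  1.7 -34. ] wire world z 166.0
```

```bash
python3 -m pendant '[[[0,0,-0.12],[0,0,0],-1],[[0,0,-0.12],[0,0,0],-1],[[0,0,-0.12],[0,0,0],-1],[[0,0,-0.08],[0,0,0],-1],[[0,0,0],[0,0,0],-1],[[0,0,0],[0,0,0],-1],[[0,0,0],[0,0,0],-1]]'; python3 chk.py
```

```text
t: 17.1
position: [560.2, 17.1, 195.1]
eef_rot: [0.0, 0.758, 0.652, 0.0]
ft_force: [0.1, -1.5, -4.7]
finger_gap: 25.6
t 17.15 tcp [560.3  17.1 195.1] y dir -8.6 z [ 7.e-04 -0.e+00 -1.e+00] F [ 0.43  0.19 -4.71] gap 25.8
(-75, -40) 5 wire in block frame x,z: [  2.  -34.4] wire world z 176.7
(40, 75) 56 wire in block frame x,z: [  1.1 -35.1] wire world z 176.0
```

```bash
python3 -m pendant '[[[0,0,-0.06],[0,0,0],-1],[[0,0,0],[0,0,0],-1],[[0,0,0],[0,0,0],-1],[[0,0,0],[0,0,0],-1],[[0,0,0],[0,0,0],-1]]'; python3 chk.py
python3 -m pendant '[[[0,0,0.15],[0,0,0],-1],[[0,0,0.2],[0,0,0],-1],[[0,0,0.2],[0,0,0],-1],[[0,0,0.2],[0,0,0],-1],[[0,0,0.2],[0,0,0],-1],[[0,0,0.2],[0,0,0],-1],[[0,0,0.1],[0,0,0],-1],[[0,0,0],[0,0,0],-1],[[0,0,0],[0,0,0],-1]]'; python3 chk.py
```

```text
t: 17.65
position: [560.3, 17.1, 196.7]
eef_rot: [0.0, 0.758, 0.652, 0.0]
ft_force: [-0.2, -0.2, -4.2]
finger_gap: 25.9
t 17.7 tcp [560.2  17.1 196.7] y dir -8.6 z [ 7.e-04 -0.e+00 -1.e+00] F [-0.33 -0.03 -5.21] gap 25.5
(-75, -40) 5 wire in block frame x,z: [  2.2 -36.8] wire world z 176.0
(40, 75) 55 wire in block frame x,z: [  1.5 -35.6] wire world z 177.2
t: 18.6
position: [560.3, 17.1, 165.6]
eef_rot: [0.0, 0.758, 0.652, 0.0]
ft_force: [-0.3, -1.0, -0.2]
finger_gap: 25.8
t 18.65 tcp [560.3  17.1 165.7] y dir -8.6 z [ 8.e-04 -1.e-04 -1.e+00] F [-1.55  0.2  -0.07] gap 25.8
(-75, -40) 7 wire in block frame x,z: [  0.6 -21.3] wire world z 160.5
(40, 75) 54 wire in block frame x,z: [  1.6 -21.8] wire world z 160.0
```

```bash
python3 -m pendant '[[[0,0,0],[0,0,0],-0.4],[[0,0,0],[0,0,0],-0.35],[[0,0,0],[0,0,0],-0.25],[[0,0,0],[0,0,0],-0.1],[[0,0,0],[0,0,0],0],[[0,0,0],[0,0,0],0],[[0,0,0],[0,0,0],0],[[0,0,0],[0,0,0],0]]'; python3 - <<'E'
from chk import *
p=chk(); s,q,M=st(); c=proj(n,q-[0,0,20])[0].astype(int)
a=p[c[1]-50:c[1]+50,c[0]-60:c[0]+60]; cv2.imwrite("pics/s6.png",cv2.resize(a,None,fx=6,fy=6)[:,:,::-1])
E
```

```text
t: 19.45
position: [560.3, 17.1, 165.5]
eef_rot: [0.0, 0.758, 0.652, 0.0]
ft_force: [0.1, -0.3, -0.9]
finger_gap: 46.4
t 19.5 tcp [560.3  17.1 165.5] y dir -8.6 z [ 8.e-04 -0.e+00 -1.e+00] F [ 0.3  -0.56 -0.74] gap 46.3
(40, 75) 58 wire in block frame x,z: [  1.  -22.8] wire world z 158.7
t 19.5 tcp [560.3  17.1 165.5] y dir -8.6 z [ 8.e-04 -0.e+00 -1.e+00] F [ 0.3  -0.56 -0.74] gap 46.3
```

View pics/s6.png

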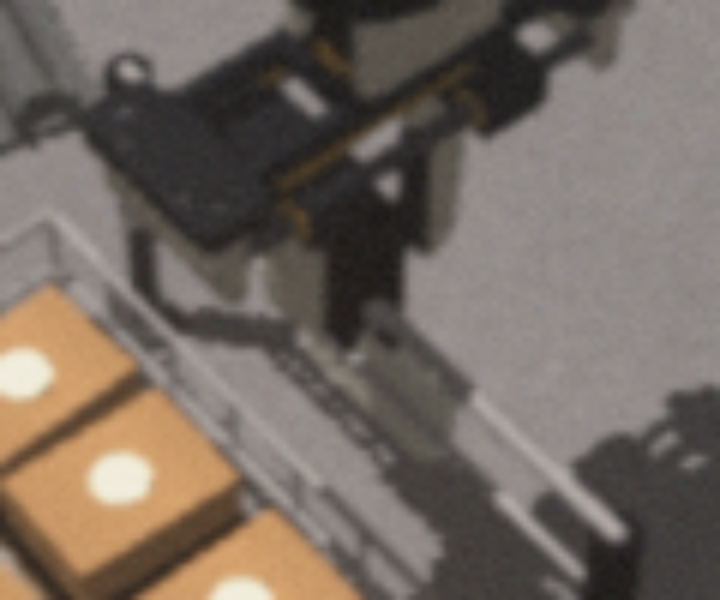

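```bash
python3 -m pendant '[[[0,0,0],[0,0,0],0.3],[[0,0,0],[0,0,0],0.3],[[0,0,-0.2],[0,0,0],0.3],[[0,0,-0.4],[0,0,0],0.3],[[0,0,-0.6],[0,0,0],0.3],[[0,0,-0.8],[0,0,0],0.3],[[0,0,-1],[0,0,0],0.3],[[0,0,-1],[0,0,0],0.3],[[0,0,-1],[0,0,0],0.3],[[0,0,-0.5],[0,0,0],0.3],[[0,0,0],[0,0,0],0.3]]'; python3 -m pendant '[[[0,-0.8,-0.5],[0,0,0],0.3],[[0,-1,-0.2],[0,0,0],0.3],[[0,-1,0],[0,0,0],0.3],[[0,-1,0],[0,0,0],0.3],[[0,-1,0],[0,0,0],0.3],[[0,-1,0],[0,0,0],0.3],[[0,-0.5,0],[0,0,0],0.3],[[0,0,0],[0,0,0],0.3],[[0,0,0],[0,0,0],0.3]]'
python3 - <<'E'
from h import *
st()
for n in("scene","top"):
    p,d=r.camera(n); c=proj(n,[562,17,150])[0].astype(int)
    a=p[c[1]-40:c[1]+40,c[0]-50:c[0]+50]; cv2.imwrite(f"pics/{n}7.png",cv2.resize(a,None,fx=7,fy=7)[:,:,::-1])
    np.savez(f"im_{n}7.npz",p=p,d=d)
    H=Ro.from_euler("z",-8.6,degrees=True).as_matrix(); C=(cloud(n,d)-[561.5,17,0])@H
    m=(d>0)&(abs(C[...,0])<45)&(abs(C[...,1])<60)&(C[...,2]>60)&(C[...,2]<230); P=C[m]
    for z in range(60,215,10):
        k=P[abs(P[:,2]-z)<5]
        if len(k): print(n,z,len(k),np.percentile(k[:,:2],[5,50,95],axis=0).round(1).T.tolist())
    for t in("holder_grip","display","stand","gate_wire"):
        for q in r.look_for(n,t)[:2]: print(n,t,[round(float(v)) for v in q["extent"]],round(q["confidence"],2))
E
```

```text
t: 20.6
position: [561.4, 17.0, 306.3]
eef_rot: [0.002, 0.758, 0.652, 0.002]
ft_force: [0.2, -0.1, 0.2]
finger_gap: 60.6
t: 21.5
position: [404.5, 40.6, 319.7]
eef_rot: [0.0, 0.758, 0.652, 0.0]
ft_force: [0.5, 0.2, 0.4]
finger_gap: 60.3
t 21.5 tcp [404.5  40.6 319.7] y dir -8.6 z [ 4.e-04 -1.e-04 -1.e+00] F [0.53 0.16 0.4 ] gap 60.3
scene 60 4 [[31.1, 32.8, 33.5], [-40.8, -18.5, 35.9]]
scene 70 23 [[30.2, 31.9, 32.9], [-48.9, -20.1, 50.9]]
scene 80 117 [[-4.8, 30.5, 33.9], [-52.1, 5.4, 51.6]]
scene 90 69 [[-11.5, -3.8, -2.2], [-30.3, 3.5, 33.8]]
scene 100 26 [[-16.6, -4.1, -2.6], [-28.4, 9.0, 34.4]]
scene 110 117 [[-13.5, -2.7, 0.3], [-53.3, 18.3, 52.4]]
scene 120 57 [[-13.9, -6.2, -4.5], [-2.2, 20.0, 34.7]]
scene 130 20 [[-10.4, -6.9, -5.0], [-5.6, 10.8, 25.2]]
scene 140 22 [[-4.6, 14.0, 14.8], [-9.5, 3.3, 10.3]]
scene 150 29 [[-10.6, 13.7, 15.2], [-7.9, 3.7, 11.2]]
scene 160 160 [[-2.9, 3.3, 13.4], [-54.1, 10.1, 53.6]]
scene 170 54 [[-10.4, 8.1, 13.6], [-9.2, 9.5, 14.5]]
scene 180 43 [[-11.3, 8.6, 12.2], [-6.3, 9.5, 11.4]]
scene 190 50 [[-11.6, 6.2, 11.7], [-11.2, 9.3, 11.7]]
scene
[... 239 characters left out ...]
, 31.8], [-52.1, -0.5, 53.0]]
top 110 79 [[-6.0, -4.4, -2.9], [-52.3, -13.1, 55.2]]
top 120 186 [[-22.5, -16.6, -8.0], [-32.8, -6.0, 30.7]]
top 130 43 [[-21.9, -16.0, -7.9], [-31.4, 6.8, 33.0]]
top 140 2 [[9.4, 11.2, 12.9], [-10.8, -4.3, 2.2]]
top 150 2 [[10.6, 11.6, 12.6], [-11.5, -11.3, -11.2]]
top 160 205 [[-3.6, -0.1, 3.5], [-55.4, 12.2, 55.2]]
top 170 3 [[-3.0, 1.8, 10.6], [-10.0, 3.9, 32.6]]
top 180 2 [[-1.5, 4.3, 10.1], [-10.7, -3.1, 4.5]]
top 190 13 [[-14.8, -8.8, 10.3], [-10.2, -6.3, 7.7]]
top 200 157 [[-14.9, -3.2, 8.0], [-10.5, -0.4, 9.3]]
top holder_grip [304, 248, 32, 19] 0.85
top display [304, 248, 32, 22] 0.57
top stand [433, 283, 47, 38] 0.6
top stand [302, 246, 150, 25] 0.36
```

View pics/scene7.png

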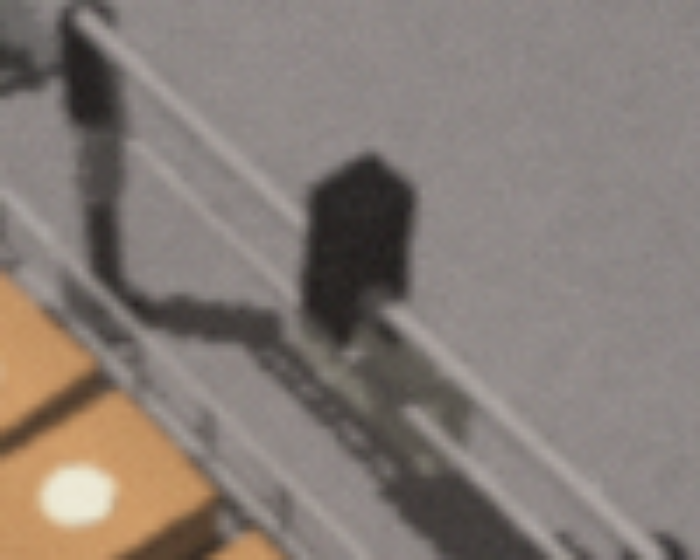

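View pics/top7.png

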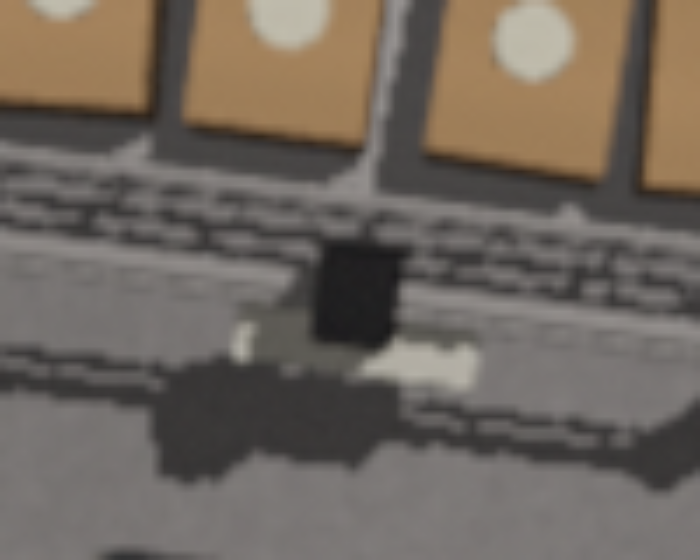

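```bash
python3 -c "
from workcell import r
print(r.close_job())"
```

```text
the job is handed in; nothing more can be done
None
```

The display is hanging on the upper wire of the label rail, near its middle, with the screen facing away from the basket. The job was handed in at about 21.7 s of the 61 s; no verdict is reported.

- **Hooking on:** I gripped the block across x, lifted it out of the stand and pressed the hook down over the wire. The camera then put the wire 21.6 mm under the block's centre, against 22 mm for fully seated. The highest upward push the wrist showed while pressing was about 8 N, after allowing for the display's weight.
- **Tug:** I pulled up until the wire stopped about 35 mm under the block's centre and lifted some 11 mm with it. The load was about 3 N and held for over 0.5 s, so the gate took it.
- **Release:** After I let go and backed off, the last pictures showed:
  - the display upright to about 5 degrees;
  - the block's top about 200 mm high;
  - the case on the side away from the basket, with the stand empty;
  - the gripper about 160 mm away.

The gate is too small to see in the pictures, so I judged it shut only from the wire being held during the tug. I did not measure the carton and lamps again at the end; the arm passed well above the carton and not near the lamps. The two cameras disagreed by about 2.5 mm. I corrected for that using the held display, and no check failed.

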